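# Load a fresh roll of kraft tape into the parcel-tape dispenser

### The job

The tape dispenser on the packing bench is empty: lift the brown kraft-paper roll up and off its upturned peg and set it down gently in the dispenser's open basket, standing on its rim between the basket's side walls and resting on the two steel rollers, then let go of it. Leave the white roll hanging on its peg, and do not disturb the parcel, the small carton or the mug.

Things in the scene. Friction and masses are not known exactly. Their poses are not given: they have to be found in the camera images.
- kraft_roll: Brown kraft-paper tape roll, dark core: 130 mm outside diameter, 48 mm wide, open core hole 50 mm across; 0.3 to 0.5 kg, firm. Origin at its centre (middle of the hole and of the width). Its x axis is its axle line, z up at the start. It hangs on either of the rack's two pegs, by the top of its hole, axle level along the peg, its centre 140 mm and its top 205 mm above the bench.
- white_roll: White paper tape roll of exactly the same shape and size, hanging on the other peg; same origin and axes. To be left there.
- rack: Pale blue-grey slotted-steel rack fixed to the bench. Origin on the bench midway below the two hanging rolls (their centres are at y = +-95 mm, within 6 mm of x = 0); z up; the pegs point along -x, roughly to the robot. Post fronts at x = +90 mm, so 66 mm behind the roll; posts and crossbar end 185 mm above the bench.
- peg_tip_a (a point): Top end of the upturned tip of the peg at y = +95 mm in the rack's frame, 181 mm above the bench, at x = -60 mm (30 mm in front of the roll). The steel peg is 10 mm thick, level along x, axis 160 mm above the bench, bent up from x = -54 mm. To come off, a roll rises 16 to 38 mm (25 is good), then goes at least 95 mm along the rack's -x to clear the tip.
- peg_tip_b (a point): The same point of the other, identical peg, at y = -95 mm in the rack's frame.
- dispenser: Green bench-top tape dispenser fixed to the bench: a boxy feed head at its -x end (x = -195 to -85 mm, 100 mm wide, 108 mm high) and an open-topped roll basket. Origin on the bench below the basket's centre; z up, y across the basket. Basket inside: 64 mm wide along y, x = -85 to +80 mm; floor 18, side walls (5 mm thick) 60 and rear wall 50 mm above the bench.
- seat (a point): Where a seated roll's centre lies: x = 0, y = 0 (+-8 mm of play between the walls), 89 mm above the bench, its axle line along the dispenser's y, either way round; its top is then 154 mm above the bench. It rests on two fixed steel rollers, 16 mm thick, across the basket along y at x = -40 and +40 mm, axes 28 mm above the bench.
- parcel: Closed cardboard parcel, 90 x 130 x 80 mm high, standing on the bench at the far side. Origin at the centre of its underside. Bystander.
- small_carton: Small closed cardboard carton, 60 x 90 x 35 mm high, lying on the bench nearest the robot. Origin at the centre of its underside. Bystander.
- mug: Blue ceramic mug, 80 mm across, 90 mm high, at the far side. Origin at the centre of its underside. Bystander.
There are look-alikes about, which are no part of the job. Of the things that look like the kraft_roll, the smaller one is meant. What is shaped like the white_roll but green is not meant.

How it is judged:
On the way:
1. the kraft roll is off its peg: its centre is more than 95 mm in front of where it hung (rack's -x), or more than 220 mm from the rack's origin ((x of kraft_roll in the frame of rack below -0.095 m or horizontal distance between kraft_roll and rack above 0.22 m)), for 0.1 s.
At the end, for the whole second after the job is handed in: Kraft roll still and released on the rollers in the basket: centre within 20 mm lengthwise and 12 mm sideways of the basket's, 80 to 97 mm above the bench, axle within 0.2 rad of across. White roll still hanging; it, parcel, small carton and mug within 30 mm of their starts (x of kraft_roll in the frame of dispenser between -0.02 and 0.02 m and y of kraft_roll in the frame of dispenser between -0.012 and 0.012 m and z of kraft_roll in the frame of dispenser between 0.08 and 0.097 m and angle between the x axis of kraft_roll and the y axis of dispenser, either way round below 0.2 rad and contact force between kraft_roll and dispenser above 1 N and linear speed of kraft_roll below 0.02 m/s and angular speed of kraft_roll below 0.2 rad/s and contact force between white_roll and rack above 1 N and distance of each of white_roll, parcel, small_carton, mug from where it was at the start of the episode below 0.03 m); the robot touches nothing.
It fails at once if the kraft roll strikes or is pressed into the dispenser with more than 40 N (contact force between kraft_roll and dispenser above 40 N).
It fails at once if the white roll, the parcel, the small carton or the mug is moved by more than 30 mm (distance of any of white_roll, parcel, small_carton, mug from where it was at the start of the episode above 0.03 m).
It also fails if it takes over 48 s, if anything falls off the work surface, if the arm or the gripper's body presses on something with over 40 N, if the wrist force passes 120 N, or if a joint passes its speed limit or range.

### The arm

A 6-joint arm with a two-finger parallel gripper is mounted at the origin on the work surface. World frame = base frame: x ahead of the robot, y to its left, z up, the work surface at z = 0. Lengths are in m, angles in rad, forces in N, time in s.
With the tool pointing down it reaches from about 0.35 to 0.975 m from the base axis. Payload 4.9 kg.
Tool frame: the origin (TCP) lies midway between the tips of the shut fingers; the grasp point (between the pads) lies 19 mm behind it; z points along the fingers, y is the line along which they close (so a half turn about z gives the same grasp; the last joint's range is limited). The gripper opens to 85 mm and grips with 20 to 120 N. Pads are 22 mm wide; open, the fingers measure 114 mm over their backs; the gripper's body (76 mm by 85 mm) begins 54 mm behind the grasp point. The pads swing forward as they close: fully open they stand 13 mm farther back than shut.
Start: joints at [-1.361, 0.053, 1.613, -0, 1.476, -0.119], TCP at [0.202, -0.592, 0.231] pointing down, gripper open.
Joint ranges: [-3.01, 3.01], [-1.01, 2.22], [0.06, 2.58], [-1.02, 4.17], [0.09, 2.62], [-3.14, 3.14]. Speed limits (rad/s): [2.57, 2.57, 3.14, 3.14, 3.14, 3.14].

### API

Orientations are given as a rotation vector (axis times angle).
In Python, from station import ctrl gives the robot as it stands. The module is installed in compiled form; this text tells all that it offers.
- The arm moves only by the shell command python3 -m handwheel 'ROWS' [OPENING] [FORCE]. ROWS is JSON, a list of rows, each a list of 2 entries, a list of its own where there are three numbers: the shift along the tool's x, y, z in cm, then the turn, a rotation vector about the tool's x, y, z in rad. In form: [[[tx, ty, tz], [ax, ay, az]], ...]. A call has 1 to 5 rows; each row is the pose to reach, as a shift and turn from the pose commanded when the call began, along the tool's axes at that moment; what a row does not reach only later rows make up. A row lasts 1/8 s, in which the tool goes at most 62.5 mm and 10.7 degrees, less where a joint would pass 70% of its speed; a pose out of reach is approached as far as the arm can. A call with a gripper value outside its range is refused whole. OPENING is the gripper's target within -1 to 1 (shut at 1, half-way at 0, fully open at -1), set as the call begins (- or left out, the last holds). The fingers move at their own pace and stop on an object; FORCE is the grip in N (left out, the last holds). Time passes only in rows, so rows that repeat a pose let the fingers close. It gives the time, the measured TCP pose, the force, the opening and the grip force at its end, in the units of the state.
- ctrl.get_obs(): the state, without advancing time (a new reading comes with each control period).
- ctrl.get_image(name): name is "side" or "top" or "wrist"; returns the picture (480x640x3 uint8, blue, green, red); there is no depth.
- ctrl.calibration(name): a dict with "fx", "fy", "cx", "cy" (pixels), "k1" (the pictures are not rectified: a ray, as slopes to the right and down, at radius r is drawn at 1 + k1 r^2 times it, then the intrinsics apply), "R" (3x3) and "t" (3): a world point X has camera coordinates R X + t. Camera axes: x right, y down, z forward; pixel columns grow to the right and rows downward; lengths in m; the calibration is good to about 2 mm. A picture is of the moment at which its call begins: read the wrist's pose just before it. calibration takes no time and is no camera call; for the wrist camera it gives the pose at the moment of the call.
- ctrl.finish_job(): hands the job in; it is judged then, once.
Trained networks look in the newest picture that a camera, given by its name, has taken for a name from the list of things; names that differ only in an ending like _2 or _b are one class to them, and where a whole thing is asked for, a point or a joint stands for the part that bears it (a point fixed in the world has none). Each returns a list of dicts, best first, with "score" (0 to 1); they miss things now and then, are a little off and sometimes report something else, mostly with a low value. They report only what shows in the picture. A call takes as long as a camera call. They do not tell look-alikes from the thing itself.
- ctrl.look_for(camera, query): "position" ([column, row] in pixels, amid what is visible of it).
- ctrl.landmark_of(camera, query): "position" ([column, row] in pixels: a listed point, or the origin of a listed thing).
The state is a dict: "t": time; "q": joint angles; "dq": joint speeds; "effort": joint torques, N m; "tool_pos": TCP position; "tool_rot": TCP orientation; "contact_force": force on the tool from outside, world axes, zero at the start; "wrist_torque": the same for the moment, N m; "opening": finger opening in m; "grip_force": force on a finger pad.
Only numpy, scipy, OpenCV 4.12 (cv2) and the standard library are available. Lean on these libraries where they do the work, as an engineer would, in place of code of your own. Each camera call takes 0.05 s, during which the arm holds its last target. There are 200 camera calls.

## Working session

There is one attempt and no reset: what is moved stays moved. The work goes in short steps, Python scripts to look and compute and a shell command to move; the robot and the scene stay as the last step left them, time stands still between calls to the robot, and variables do not carry over. Pictures are saved under pics/ and viewed, at most 10 in all, crops included, and the job is handed in when it is done.

```bash
mkdir -p pics; cat > h.py <<'E'
from station import ctrl
import numpy as np, cv2
from scipy.spatial.transform import Rotation as Ro
def ray(c,px):
    k=ctrl.calibration(c) if isinstance(c,str) else c
    d=np.array([(px[0]-k['cx'])/k['fx'],(px[1]-k['cy'])/k['fy']]);u=d.copy()
    for _ in range(20): u=d/(1+k['k1']*(u@u))
    R=np.array(k['R']);t=np.array(k['t'])
    v=R.T@np.r_[u,1]; return -R.T@t, v/np.linalg.norm(v)
def atz(c,px,z):
    o,v=ray(c,px); return o+v*(z-o[2])/v[2]
def proj(c,X):
    k=ctrl.calibration(c);p=np.array(k['R'])@X+np.array(k['t']);u=p[:2]/p[2];u=u*(1+k['k1']*(u@u))
    return np.array([k['fx']*u[0]+k['cx'],k['fy']*u[1]+k['cy']])
def tri(c1,p1,c2,p2):
    a,u=ray(c1,p1);b,v=ray(c2,p2);s=np.linalg.lstsq(np.c_[u,-v],b-a,rcond=None)[0]
    P,Q=a+s[0]*u,b+s[1]*v; return (P+Q)/2,np.linalg.norm(P-Q)
E
python3 - <<'E'
from h import *
np.set_printoptions(precision=3,suppress=True)
for c in('top','side'):
    cv2.imwrite(f'pics/{c}0.png',ctrl.get_image(c)); print(c,ray(c,(320,240)))
    for q in('kraft_roll','white_roll','rack','peg_tip_a','dispenser','seat','small_carton','mug','parcel'):
        print(q,[(np.round(r['position']),round(r['score'],2)) for r in ctrl.landmark_of(c,q)[:4]])
print(ctrl.get_obs())
E
```

```text
top (array([0.46 , 0.006, 1.243]), array([ 0.047,  0.012, -0.999]))
kraft_roll [(array([193., 371.]), 0.84), (array([180., 224.]), 0.64)]
white_roll [(array([284., 232.]), 0.95), (array([365., 213.]), 0.62)]
rack []
peg_tip_a [(array([280., 266.]), 0.9), (array([168., 258.]), 0.58)]
dispenser [(array([441., 217.]), 0.92), (array([320., 295.]), 0.55)]
seat [(array([451., 208.]), 0.69)]
small_carton [(array([317., 297.]), 0.84)]
mug [(array([221., 114.]), 0.61)]
parcel [(array([342., 126.]), 0.9)]
side (array([0.243, 0.754, 0.658]), array([ 0.303, -0.779, -0.549]))
kraft_roll [(array([421., 396.]), 0.65), (array([248., 326.]), 0.57)]
white_roll [(array([305., 259.]), 0.89), (array([323., 246.]), 0.81)]
rack []
peg_tip_a [(array([282., 311.]), 0.94), (array([339., 249.]), 0.83)]
dispenser [(array([343., 234.]), 0.81)]
seat [(array([340., 200.]), 0.66)]
small_carton [(array([378., 314.]), 0.78)]
mug [(array([154., 331.]), 0.78)]
parcel [(array([235., 257.]), 0.86)]
{'t': 1.0, 'q': array([-1.361,  0.053,  1.613,  0.   ,  1.476, -0.119]), 'dq': array([ 0.001, -0.001, -0.   , -0.001,  0.001,  0.   ]), 'effort': array([  0.003, -39.369, -37.047,   0.   ,   0.   ,  -0.   ]), 'tool_pos': array([ 0.202, -0.592,  0.231]), 'tool_rot': array([3.099, 0.514, 0.   ]), 'contact_force': array([-0.095,  0.468, -0.661]), 'wrist_torque': array([ 0.023,  0.025, -0.   ]), 'grip_force': 0.0, 'opening': 0.08579077671735065}
```

View pics/top0.png

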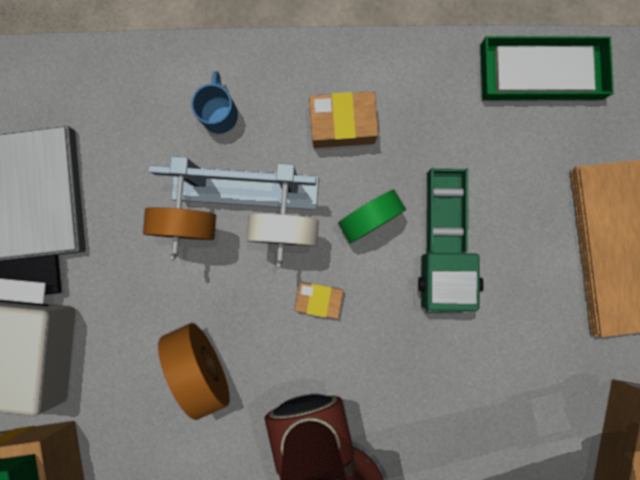

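View pics/side0.png

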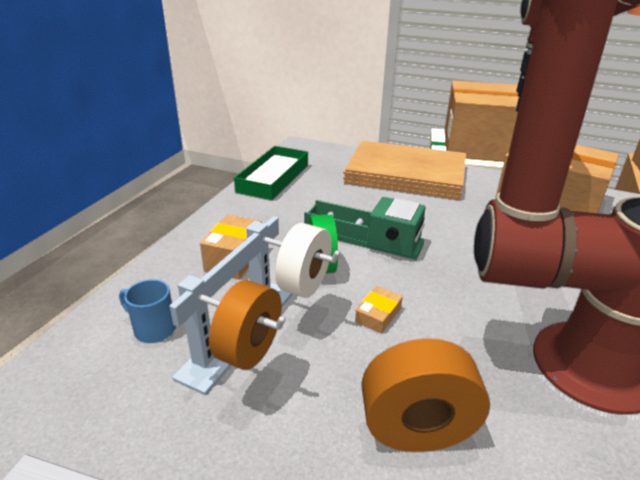

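Candidates for the kraft roll are the hanging brown roll at top (180,222) / side (247,323) and the big brown one lying on the bench at top (193,371) / side (425,395). The smaller, hanging one on peg a is the one meant. The white roll hangs at top (283,229), and the green disc at (372,215) is a decoy. The dispenser is at top (450,240), with its feed head toward the robot. Next I'll fit outlines and check a crop.

```bash
cat > fit.py <<'E'
from h import *
from scipy.optimize import minimize
np.set_printoptions(precision=4,suppress=True)
def cyl(x,y,z,a,r=.065,w=.024):
    th=np.linspace(0,2*np.pi,60); ax=np.array([np.cos(a),np.sin(a),0]); s=np.array([-np.sin(a),np.cos(a),0])
    return [np.array([np.r_[x,y,z]+ax*e+s*r*np.cos(t)+np.r_[0,0,r*np.sin(t)] for e in(-w,w) for t in th])]
def box(x0,x1,y0,y1,z1): return np.array([[x,y,z] for x in(x0,x1) for y in(y0,y1) for z in(0,z1)])
def disp(x,y,z,a):
    R=Ro.from_euler('z',a); return [R.apply(b)+[x,y,0] for b in(box(-.195,-.085,-.05,.05,.108),box(-.085,.085,-.037,.037,.055))]
def sil(c,parts,S=4):
    m=np.zeros((480*S,640*S),np.uint8)
    for P in parts:
        p=np.array([proj(c,X) for X in P]); cv2.fillConvexPoly(m,cv2.convexHull(((p+.5)*S).astype(np.int32)),255)
    return cv2.resize(m,(640,480),interpolation=cv2.INTER_AREA)/255.
def fit(model,p0,masks,step,free):
    def f(v):
        p=np.array(p0,float);p[free]+=v*step
        return sum(np.abs(sil(c,model(*p))-m).sum()/m.sum() for c,m in masks.items())
    r=minimize(f,np.zeros(len(free)),method='Nelder-Mead',options=dict(initial_simplex=np.vstack([np.zeros(len(free)),2*np.eye(len(free))]),xatol=.02,fatol=1e-4,maxiter=150))
    p=np.array(p0,float);p[free]+=r.x*step;return p,r.fun
def mask(img,bx,lo,hi):
    h=cv2.cvtColor(img,cv2.COLOR_BGR2HSV);m=cv2.inRange(h,lo,hi);k=np.zeros_like(m);k[bx[1]:bx[3],bx[0]:bx[2]]=m[bx[1]:bx[3],bx[0]:bx[2]]
    k=cv2.morphologyEx(k,cv2.MORPH_OPEN,np.ones((3,3)))
    cs,_=cv2.findContours(k,cv2.RETR_EXTERNAL,cv2.CHAIN_APPROX_NONE);c=max(cs,key=cv2.contourArea)
    o=np.zeros_like(m);cv2.fillPoly(o,[c],1);return o.astype(float)
E
cat > m1.py <<'E'
from fit import *
T=cv2.imread('pics/top0.png');S=cv2.imread('pics/side0.png')
for n,c,px,z in(('tipa','top',(173,258),.181),('tipb','top',(280,265),.181),('k','top',(180,210),.205),('w','top',(284,216),.205),('basket','top',(449,210),.055)): print(n,atz(c,px,z))
K={'top':mask(T,(135,195,225,245),(5,120,40),(20,255,255)),'side':mask(S,(200,270,290,375),(5,120,40),(20,255,255))}
k0=atz('top',(180,222),.16)
print('kraft',fit(cyl,[k0[0],k0[1],.14,0.05],K,np.array([.01,.01,.05]),[0,1,3]))
D={'top':mask(T,(405,160,500,320),(65,60,10),(88,255,140))}
d0=atz('top',(449,210),.05)
d,e=fit(disp,[d0[0],d0[1],0,0],D,np.array([.01,.01,.05]),[0,1,3]);print('disp',d,e)
W={'top':mask(T,(243,208,323,250),(0,0,150),(179,70,255))}
print('white',fit(cyl,[k0[0],k0[1]-.19,.14,0.05],W,np.array([.01,.01,.05]),[0,1,3]))
for m in (K['top'],D['top'],W['top']):
    cs,_=cv2.findContours(m.astype(np.uint8),cv2.RETR_EXTERNAL,cv2.CHAIN_APPROX_NONE);cv2.drawContours(T,cs,-1,(0,0,255),1)
a=cv2.resize(T[150:320,130:500],None,fx=2.1,fy=2.1)
b=cv2.resize(S[180:390,130:500],None,fx=1.08*1.9,fy=1.08); cv2.imwrite('pics/m1.png',np.vstack([a,cv2.resize(b,(a.shape[1],240))]))
E
time python3 m1.py
```

```text
tipa [0.4821 0.2791 0.181 ]
tipb [0.4676 0.0897 0.181 ]
k [0.5647 0.2606 0.205 ]
w [0.5519 0.0801 0.205 ]
basket [ 0.573  -0.2355  0.055 ]Traceback (most recent call last):
  File "m1.py", line 6, in <module>
    print('kraft',fit(cyl,[k0[0],k0[1],.14,0.05],K,np.array([.01,.01,.05]),[0,1,3]))
                  ~~~^^^^^^^^^^^^^^^^^^^^^^^^^^^^^^^^^^^^^^^^^^^^^^^^^^^^^^^^^^^^^^
  File "fit.py", line 19, in fit
    r=minimize(f,np.zeros(len(free)),method='Nelder-Mead',options=dict(initial_simplex=np.vstack([np.zeros(len(free)),2*np.eye(len(free))]),xatol=.02,fatol=1e-4,maxiter=150))
    res = _minimize_neldermead(fun, x0, args, callback, bounds=bounds,
                               **options)
    fxr = func(xr)
    fx = function(np.copy(x), *(wrapper_args + args))
  File "fit.py", line 18, in f
    return sum(np.abs(sil(c,model(*p))-m).sum()/m.sum() for c,m in masks.items())
  File "fit.py", line 18, in <genexpr>
    return sum(np.abs(sil(c,model(*p))-m).sum()/m.sum() for c,m in masks.items())
                      ~~~^^^^^^^^^^^^^
  File "fit.py", line 13, in sil
    p=np.array([proj(c,X) for X in P]); cv2.fillConvexPoly(m,cv2.convexHull(((p+.5)*S).astype(np.int32)),255)
                ~~~~^^^^^
  File "h.py", line 13, in proj
    k=ctrl.calibration(c);p=np.array(k['R'])@X+np.array(k['t']);u=p[:2]/p[2];u=u*(1+k['k1']*(u@u))
ValueError: time passes only in moves, steps and waits

real	0m1.091s
user	0m1.302s
sys	0m0.095s
```

```bash
sed -i "s/k=ctrl.calibration(c);p=/k=cal(c);p=/; s/k=ctrl.calibration(c) if isinstance(c,str) else c/k=cal(c)/" h.py; cat >> h.py <<'E'
import functools
@functools.cache
def cal(c): return ctrl.calibration(c)
E
time python3 m1.py
```

```text
tipa [0.4821 0.2791 0.181 ]
tipb [0.4676 0.0897 0.181 ]
k [0.5647 0.2606 0.205 ]
w [0.5519 0.0801 0.205 ]
basket [ 0.573  -0.2355  0.055 ]
kraft (array([ 0.5458,  0.2787,  0.14  , -0.0806]), np.float64(0.24338335944582123))
disp [ 0.5709 -0.2362  0.     -0.0356] 0.42492397196879544
white (array([ 0.5344,  0.0961,  0.14  , -0.1077]), np.float64(0.2816065398969256))
real	0m1.351s
user	0m2.312s
sys	0m0.207s
```

View pics/m1.png

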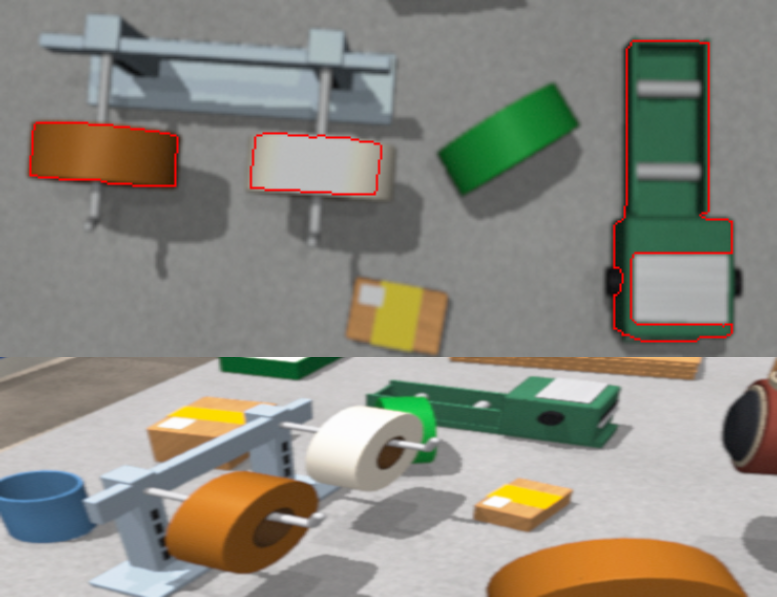

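The contours sit properly on the kraft roll at crop (103,155), the white roll at (316,163) and the dispenser's basket at (668,130), so the hanging brown roll is confirmed. The peg tips come out 190 mm apart as they should. Next I'll measure the rollers and plan the tool yaw.

```bash
cat > m2.py <<'E'
from fit import *
T=cv2.imread('pics/top0.png')
h=cv2.cvtColor(T,cv2.COLOR_BGR2HSV); m=cv2.inRange(h,(0,0,90),(179,70,255)); 
k=np.zeros_like(m);k[175:245,430:467]=m[175:245,430:467]
n,l,s,c=cv2.connectedComponentsWithStats(k)
P=[]
for i in range(1,n):
    if s[i,4]>40: p=atz('top',c[i],.034);print(s[i],c[i],p);P.append(p)
P=np.array(P[:2]); d=P[0]-P[1]; print('mid',P.mean(0),'len',np.linalg.norm(d),'yaw',np.arctan2(d[1],d[0]))
# basket edges at z=.06
for y in(175,200,225,240):
    r=np.where((h[y,405:500,1]>60)&(h[y,405:500,0]>60)&(h[y,405:500,0]<90))[0]+405; print(y,r.min(),r.max(),atz('top',(r.min()-.5,y),.06),atz('top',(r.max()+.5,y),.06))
o=ctrl.get_obs();R=Ro.from_rotvec(o['tool_rot']).as_matrix();print(R,o['t'])
E
python3 m2.py
cat > plan.py <<'E'
import sys
from h import *
# args x y z(TCP) yaw of tool y axis; or '-' keeps yaw
a=sys.argv[1:];o=ctrl.get_obs();R=Ro.from_rotvec(o['tool_rot'])
t=R.inv().apply(np.array(list(map(float,a[:3])))-o['tool_pos'])
y=R.as_matrix()[:,1];cur=np.arctan2(y[1],y[0]);w=cur if a[3]=='-' else float(a[3])
Y=np.r_[np.cos(w),np.sin(w),0];Z=np.r_[0,0,-1.];G=Ro.from_matrix(np.c_[np.cross(Y,Z),Y,Z])
print('shift cm',np.round(t*100,2),'turn',np.round((R.inv()*G).as_rotvec(),3),'yaw',round(cur,3),'q6',o['q'][5].round(2),'rows',max(np.linalg.norm(t)/.0625,(R.inv()*G).magnitude()/.187).round(1),'pos',o['tool_pos'].round(4),'t',o['t'],'F',o['contact_force'].round(1),'open',round(o['opening'],4),'grip',round(o['grip_force'],1))
E
python3 plan.py 0.5 -0.2 0.34 -0.076
```

```text
[433 188  31   8 236] [447.6229 191.4703] [ 0.6125 -0.2378  0.034 ]
[433 227  31   9 247] [447.7773 230.7045] [ 0.5333 -0.2363  0.034 ]
mid [ 0.5729 -0.2371  0.034 ] len 0.07922529932919942 yaw -0.01834295769381716
175 428 467 [ 0.6423 -0.1934  0.06  ] [ 0.6415 -0.2728  0.06  ]
200 428 467 [ 0.5928 -0.1924  0.06  ] [ 0.5919 -0.2715  0.06  ]
225 427 467 [ 0.5434 -0.1894  0.06  ] [ 0.5425 -0.2703  0.06  ]
240 428 467 [ 0.5139 -0.1908  0.06  ] [ 0.5129 -0.2697  0.06  ]
[[ 0.9464  0.3229  0.    ]
 [ 0.3229 -0.9464 -0.    ]
 [ 0.      0.     -1.    ]] 1.0
shift cm [ 40.86 -27.42 -10.87] turn [ 0.    -0.    -1.166] yaw -1.242 q6 -0.12 rows 8.1 pos [ 0.2018 -0.5915  0.2313] t 1.0 F [-0.1  0.5 -0.7] open 0.0858 grip 0.0
```

```bash
python3 -m handwheel '[[[41,-27.4,-11],[0,0,-1.166]],[[41,-27.4,-11],[0,0,-1.166]],[[41,-27.4,-11],[0,0,-1.166]],[[41,-27.4,-11],[0,0,-1.166]],[[41,-27.4,-11],[0,0,-1.166]]]' -0.4 50; python3 plan.py 0.5 0.0 0.34 -0.076;python3 plan.py 0.544 0.2765 0.32 -0.076
```

```text
t: 1.62
tool_pos: [0.388, -0.3476, 0.3001]
tool_rot: [2.526, 1.866, 0.0]
contact_force: [0.1, 0.2, -0.2]
opening: 0.06
grip_force: 0.0
shift cm [36.51  0.48 -4.01] turn [ 0.001  0.    -0.223] yaw -0.299 q6 -0.57 rows 5.9 pos [ 0.388  -0.3476  0.3001] t 1.625 F [ 0.1  0.2 -0.2] open 0.06 grip 0.0
shift cm [64.23 -3.45 -2.02] turn [ 0.001  0.    -0.223] yaw -0.299 q6 -0.57 rows 10.3 pos [ 0.388  -0.3476  0.3001] t 1.625 F [ 0.1  0.2 -0.2] open 0.06 grip 0.0
```

```bash
python3 -m handwheel '[[[36.5,0.5,-4],[0,0,-0.22]],[[36.5,0.5,-4],[0,0,-0.22]],[[36.5,0.5,-4],[0,0,-0.22]],[[36.5,0.5,-4],[0,0,-0.22]],[[36.5,0.5,-4],[0,0,-0.22]]]' >/dev/null; python3 plan.py 0.544 0.2765 0.33 -0.076
```

```text
shift cm [33.25  3.15  0.39] turn [ 0.001  0.    -0.009] yaw -0.085 q6 -0.18 rows 5.3 pos [ 0.4846 -0.0522  0.334 ] t 2.25 F [ 0.1 -0.8 -0.4] open 0.0596 grip 0.0
```

```bash
python3 -m handwheel '[[[33.2,3.2,0.4],[0,0,0.01]],[[33.2,3.2,0.4],[0,0,0.01]],[[33.2,3.2,0.4],[0,0,0.01]],[[33.2,3.2,0.4],[0,0,0.01]],[[33.2,3.2,0.4],[0,0,0.01]]]' >/dev/null; python3 -m handwheel '[[[2,0,0],[0,0,0]],[[2,0,0],[0,0,0]]]' > /dev/null;  python3 plan.py 0.544 0.2765 0.25 -0.076; python3 - <<'E'
from h import *
I=ctrl.get_image('wrist');cv2.imwrite('pics/w1.png',I)
from fit import *
# project model outline
for p,col in(((.5458,.2787,.14,-.08),(255,0,0)),((.542,.2745,.14,-.08),(0,255,0))):
    q=np.array([proj('wrist',X) for X in cyl(*p)[0]]);cv2.polylines(I,[cv2.convexHull(q.astype(np.int32))],True,col,1)
for P in((.4821,.2791,.181),): cv2.circle(I,tuple(int(v) for v in proj('wrist',np.array(P))),3,(255,0,255),1)
cv2.imwrite('pics/w1o.png',I);print(ray('wrist',(320,240)))
E
```

```text
shift cm [0.3  0.17 7.93] turn [-0.001  0.001 -0.017] yaw -0.093 q6 0.44 rows 1.3 pos [0.5421 0.2737 0.3293] t 3.125 F [ 1.1  0.1 -0.3] open 0.06 grip 0.0
(array([0.5483, 0.3469, 0.4708]), array([-0.0388, -0.2995, -0.9533]))
```

View pics/w1o.png

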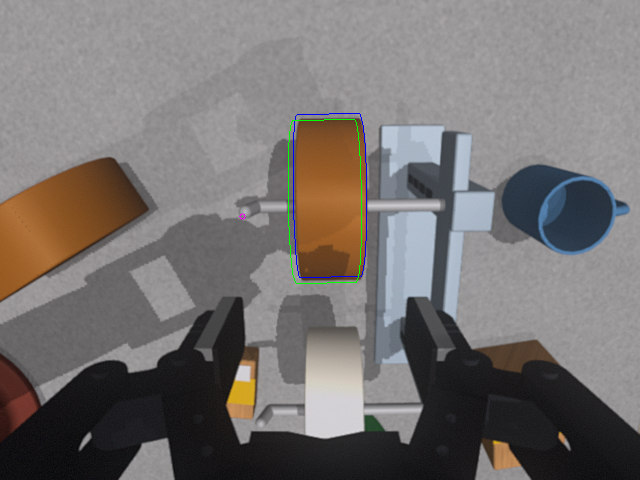

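The wrist picture shows the kraft roll at (330,197) with the blue model outline within 3 px, and the peg tip at (243,213) as computed. The roll's centre is therefore about (0.546, 0.2775), so I'll descend there.

```bash
python3 -m handwheel '[[[0.4,0.4,4],[0,0,-0.017]],[[0.4,0.4,8],[0,0,-0.017]],[[0.4,0.4,8],[0,0,-0.017]]]' >/dev/null;  python3 plan.py 0.546 0.2775 0.170 -0.08
```

```text
shift cm [0.37 0.14 7.56] turn [-0.007  0.004  0.   ] yaw -0.08 q6 0.42 rows 1.2 pos [0.5448 0.2741 0.2456] t 3.55 F [-1.4 -0.3  0.2] open 0.06 grip 0.0
```

```bash
python3 -m handwheel '[[[0.2,0.1,2.5],[0,0,0]],[[0.3,0.1,5],[0,0,0]],[[0.3,0.1,7],[0,0,0]],[[0.3,0.1,7.5],[0,0,0]],[[0.3,0.1,7.5],[0,0,0]]]' >/dev/null;  python3 plan.py 0.546 0.2775 0.170 -0.08
```

```text
shift cm [-0.22 -0.21  0.54] turn [ 0.001 -0.     0.002] yaw -0.078 q6 0.43 rows 0.1 pos [0.5483 0.2795 0.1754] t 4.175 F [-0.7 -0.6  0.1] open 0.0601 grip 0.0
```

```bash
python3 -m handwheel '[[[-0.2,-0.2,0.5],[0,0,0]],[[-0.2,-0.2,0.5],[0,0,0]]]' >/dev/null; python3 -m handwheel '[[[0,0,0],[0,0,0]],[[0,0,0],[0,0,0]],[[0,0,0],[0,0,0]],[[0,0,0],[0,0,0]],[[0,0,0],[0,0,0]]]' 1 60;  python3 plan.py 0.546 0.2775 0.196 -0.08
```

```text
t: 5.05
tool_pos: [0.5461, 0.278, 0.1703]
tool_rot: [2.306, 2.133, 0.002]
contact_force: [-0.2, -0.2, 3.8]
opening: 0.0472
grip_force: 63.0
shift cm [-0.04 -0.01 -2.57] turn [ 0.001 -0.001  0.003] yaw -0.077 q6 0.43 rows 0.4 pos [0.5461 0.278  0.1703] t 5.05 F [-0.2 -0.2  3.8] open 0.0472 grip 63.0
```

```bash
python3 -m handwheel '[[[0,0,-0.6],[0,0,0]],[[0,0,-1.3],[0,0,0]],[[0,0,-2],[0,0,0]],[[0,0,-2.6],[0,0,0]],[[0,0,-2.6],[0,0,0]]]';  python3 plan.py 0.546 0.2775 0.196 -0.08; python3 - <<'E'
from h import *
I=ctrl.get_image('side');cv2.imwrite('pics/s2.png',cv2.resize(I[180:420,130:450],None,fx=2,fy=2))
E
```

```text
t: 5.68
tool_pos: [0.5461, 0.278, 0.1966]
tool_rot: [2.305, 2.133, 0.002]
contact_force: [0.3, -0.2, -4.2]
opening: 0.0473
grip_force: 62.3Traceback (most recent call last):
  File "plan.py", line 8, in <module>
    print('shift cm',np.round(t*100,2),'turn',np.round((R.inv()*G).as_rotvec(),3),'yaw',round(cur,3),'q6',o['q'][5].round(2),'rows',max(np.linalg.norm(t)/.0625,(R.inv()*G).magnitude()/.187).round(1),'pos',o['tool_pos'].round(4),'t',o['t'],'F',o['contact_force'].round(1),'open',round(o['opening'],4),'grip',round(o['grip_force'],1))
                                                                                                                                    ^^^^^^^^^^^^^^^^^^^^^^^^^^^^^^^^^^^^^^^^^^^^^^^^^^^^^^^^^^^^^^^
AttributeError: 'float' object has no attribute 'round'
```

View pics/s2.png

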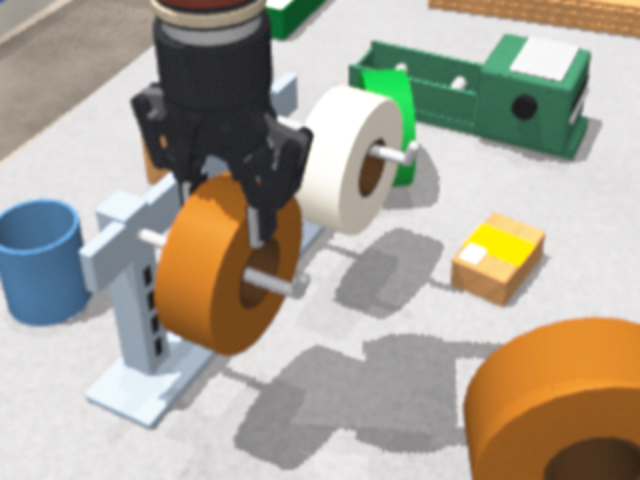

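The kraft roll at (230,265) is lifted, with the peg clear in its hole at (258,278) and the wrist carrying 4 N. I'll now draw it off along the rack's -x.

```bash
python3 -m handwheel '[[[0,-1.5,0],[0,0,0]],[[0,-4,0],[0,0,0]],[[0,-7,0],[0,0,0]],[[0,-10,0],[0,0,0]],[[0,-13,0],[0,0,0]]]'; python3 -m handwheel '[[[0,-0.5,0],[0,0,0]],[[0,-0.5,-5],[0,0,0]],[[0,-0.5,-10],[0,0,0]],[[0,-0.5,-15],[0,0,0]],[[0,-0.5,-15],[0,0,0]]]'; sed -i 's/\.magnitude()\/.187).round(1)/.magnitude()\/.187)/' plan.py;  python3 plan.py 0.573 -0.2345 0.34 -1.591
```

```text
t: 6.35
tool_pos: [0.414, 0.2878, 0.1951]
tool_rot: [-2.305, -2.133, 0.002]
contact_force: [0.3, 0.0, -3.3]
opening: 0.0471
grip_force: 63.0
t: 6.98
tool_pos: [0.4129, 0.2891, 0.3515]
tool_rot: [2.304, 2.131, 0.016]
contact_force: [0.6, 0.7, -4.5]
opening: 0.0471
grip_force: 64.7
shift cm [-50.97  20.01   1.06] turn [ 0.003 -0.011  1.513] yaw -0.078 q6 0.54 rows 8.762067000195737 pos [0.4129 0.2891 0.3515] t 6.975 F [ 0.6  0.7 -4.5] open 0.0471 grip 64.7
```

```bash
python3 -m handwheel '[[[-4,1,0],[0,0,0.12]],[[-8,3,0],[0,0,0.26]],[[-13,5,0],[0,0,0.4]],[[-18,7,0],[0,0,0.55]],[[-23,9,0],[0,0,0.7]]]';  python3 plan.py 0.573 -0.2345 0.34 -1.591
```

```text
t: 7.6
tool_pos: [0.4826, 0.0503, 0.3428]
tool_rot: [-2.899, -1.206, 0.004]
contact_force: [-0.2, 0.3, -3.9]
opening: 0.0474
grip_force: 64.4
shift cm [-13.82  26.49   0.25] turn [-0.001  0.003  0.809] yaw -0.782 q6 0.73 rows 4.780576594627515 pos [0.4826 0.0503 0.3428] t 7.6 F [-0.2  0.3 -3.9] open 0.0474 grip 64.4
```

```bash
python3 -m handwheel '[[[-2.5,5,0],[0,0,0.16]],[[-5,10,0],[0,0,0.32]],[[-7.5,15,0],[0,0,0.48]],[[-10,20,0],[0,0,0.64]],[[-12.5,24,0],[0,0,0.74]]]'>/dev/null; python3 -m handwheel '[[[0,0,0],[0,0,0]]]' >/dev/null;  python3 plan.py 0.573 -0.2345 0.25 -1.591
```

```text
shift cm [0.65 2.68 9.15] turn [-0.002  0.005  0.069] yaw -1.522 q6 1.05 rows 1.5282225182263438 pos [ 0.5657 -0.2083  0.3415] t 8.35 F [-1.   1.1 -4.7] open 0.0477 grip 64.9
```

```bash
python3 -m handwheel '[[[0.6,2.7,2],[0,0,0.07]],[[0.6,2.7,5],[0,0,0.07]],[[0.6,2.7,8],[0,0,0.07]],[[0.6,2.7,9],[0,0,0.07]],[[0.6,2.7,9],[0,0,0.07]]]'>/dev/null; python3 -m handwheel '[[[0,0,0],[0,0,0]],[[0,0,0],[0,0,0]]]' >/dev/null;  python3 plan.py 0.573 -0.2345 0.15 -1.591;python3 - <<'E'
from h import *
I=ctrl.get_image('wrist');J=ctrl.get_image('side')
from fit import *
for c,M in(('wrist',I),('side',J)):
  for pt in disp(.573,-.2345,0,-.02)+cyl(.573,-.2345,.089,1.551):
    q=np.array([proj(c,X) for X in pt]);cv2.polylines(M,[cv2.convexHull(q.astype(np.int32))],True,(0,0,255),1)
cv2.imwrite('pics/p3.png',np.hstack([cv2.resize(I,(400,300)),cv2.resize(J[120:300,220:460],(400,300))]))
E
```

```text
shift cm [-0.18  0.2  10.75] turn [ 0.001 -0.003  0.004] yaw -1.587 q6 1.08 rows 1.7212165033739881 pos [ 0.5745 -0.2323  0.2575] t 9.225 F [ 0.2  0.6 -3.8] open 0.0471 grip 65.1
```

View pics/p3.png

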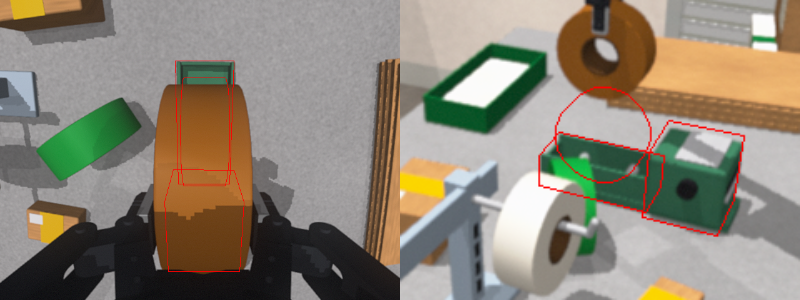

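The left panel (wrist) shows the roll above the basket, whose rear end at (205,72) agrees with the model. In the right panel (side) the dispenser outline fits, and the roll at (605,48) hangs above the seat circle at (603,135). I'll lower it, then creep.

```bash
python3 -m handwheel '[[[-0.2,0.2,2],[0,0,0]],[[-0.2,0.2,4.5],[0,0,0]],[[-0.2,0.2,7],[0,0,0]],[[-0.2,0.2,8],[0,0,0]],[[-0.2,0.2,8.2],[0,0,0]]]'>/dev/null; python3 -m handwheel '[[[0,0,0],[0,0,0]],[[0,0,0],[0,0,0]]]' >/dev/null;  python3 plan.py 0.573 -0.2345 0.12 -1.591
```

```text
shift cm [ 0.04 -0.    5.51] turn [ 0.001 -0.002  0.004] yaw -1.587 q6 1.08 rows 0.8812020456423155 pos [ 0.5725 -0.2344  0.1751] t 10.2 F [ 0.2  0.2 -4.3] open 0.0468 grip 65.1
```

```bash
python3 -m handwheel '[[[0,0,1],[0,0,0]],[[0,0,2],[0,0,0]],[[0,0,3],[0,0,0]],[[0,0,4],[0,0,0]],[[0,0,4.2],[0,0,0]]]'; python3 -m handwheel '[[[0,0,0.2],[0,0,0]],[[0,0,0.4],[0,0,0]],[[0,0,0.6],[0,0,0]],[[0,0,0.8],[0,0,0]],[[0,0,0.8],[0,0,0]]]';  python3 plan.py 0.573 -0.2345 0.12 -1.591
```

```text
t: 10.82
tool_pos: [0.5711, -0.2336, 0.13]
tool_rot: [-3.14, 0.026, 0.004]
contact_force: [-0.4, -0.8, -4.2]
opening: 0.0471
grip_force: 65.2
t: 11.45
tool_pos: [0.5717, -0.234, 0.1234]
tool_rot: [-3.141, 0.026, 0.001]
contact_force: [-0.6, 0.2, -3.7]
opening: 0.0473
grip_force: 65.2
shift cm [0.13 0.05 0.34] turn [-0.     0.     0.003] yaw -1.588 q6 1.08 rows 0.05923669808144419 pos [ 0.5717 -0.234   0.1234] t 11.45 F [-0.6  0.2 -3.7] open 0.0473 grip 65.2
```

```bash
for i in 1; do python3 -m handwheel '[[[0,0,0.1],[0,0,0]],[[0,0,0.2],[0,0,0]],[[0,0,0.3],[0,0,0]],[[0,0,0.3],[0,0,0]],[[0,0,0.3],[0,0,0]]]'; done
```

```text
t: 12.08
tool_pos: [0.5718, -0.2341, 0.1206]
tool_rot: [3.141, -0.026, 0.0]
contact_force: [0.8, -0.1, -4.3]
opening: 0.0473
grip_force: 65.2
```

```bash
python3 -m handwheel '[[[0,0,0.1],[0,0,0]],[[0,0,0.1],[0,0,0]],[[0,0,0.2],[0,0,0]],[[0,0,0.2],[0,0,0]]]'|grep -E "pos|contact"
```

```text
tool_pos: [0.5724, -0.2343, 0.1194]
contact_force: [0.5, 0.7, -0.6]
```

```bash
python3 -m handwheel '[[[0,0,0.05],[0,0,0]],[[0,0,0.1],[0,0,0]],[[0,0,0.1],[0,0,0]]]'|grep -E "pos|contact"
```

```text
tool_pos: [0.5728, -0.2344, 0.1192]
contact_force: [1.6, 1.5, 5.2]
```

The load has gone off the wrist at z = 0.119, as expected for a seated roll, so I'll release and retreat.

```bash
python3 -m handwheel '[[[0,0,-0.05],[0,0,0]],[[0,0,-0.05],[0,0,0]],[[0,0,-0.05],[0,0,0]],[[0,0,-0.05],[0,0,0]],[[0,0,-0.05],[0,0,0]]]' -0.6 20|grep -E "pos|contact|open"; python3 -m handwheel '[[[0,0,-1],[0,0,0]],[[0,0,-3],[0,0,0]],[[0,0,-7],[0,0,0]],[[0,0,-12],[0,0,0]],[[0,0,-17],[0,0,0]]]'; python3 -m handwheel '[[[-15,0,-5],[0,0,0]],[[-15,0,-5],[0,0,0]],[[-15,0,-5],[0,0,0]],[[-15,0,-5],[0,0,0]]]';python3 - <<'E'
from fit import *
I=ctrl.get_image('top');J=ctrl.get_image('side')
for c,M in(('top',I),('side',J)):
  for pt in cyl(.573,-.2345,.089,1.551):
    q=np.array([proj(c,X) for X in pt]);cv2.polylines(M,[cv2.convexHull(q.astype(np.int32))],True,(0,0,255),1)
cv2.imwrite('pics/f.png',np.hstack([cv2.resize(I[80:320,240:520],(400,343)),cv2.resize(J[140:380,200:480],(400,343))]))
E
```

```text
tool_pos: [0.5717, -0.2341, 0.118]
contact_force: [0.4, 0.4, -0.0]
opening: 0.0682
t: 14.2
tool_pos: [0.5719, -0.2341, 0.2917]
tool_rot: [3.14, -0.026, 0.003]
contact_force: [1.1, -0.5, 0.5]
opening: 0.0682
grip_force: 0.0
t: 14.7
tool_pos: [0.421, -0.232, 0.342]
tool_rot: [3.137, -0.029, 0.008]
contact_force: [-0.4, -0.1, -0.2]
opening: 0.0683
grip_force: 0.0
```

View pics/f.png

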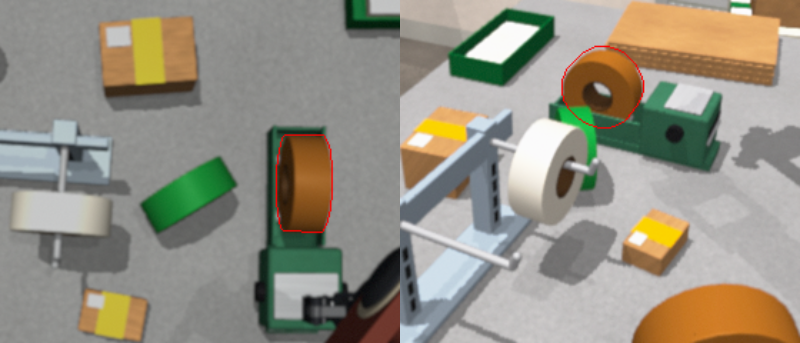

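The roll stands on its rim in the basket at (305,183) in the top panel and (602,87) in the side panel, on the predicted seat outline. The white roll, the parcel and the carton are where they were, and the gripper is clear.

```bash
python3 -m handwheel '[[[0,0,0],[0,0,0]],[[0,0,0],[0,0,0]],[[0,0,0],[0,0,0]]]' >/dev/null; python3 -c "
from station import ctrl
print(ctrl.finish_job())"
```

```text
the job is handed in; nothing more can be done
None
```

The kraft roll is off its peg, released and standing on the rollers in the dispenser's basket; the white roll, parcel and small carton look unmoved in the last pictures (the mug was out of view, but the arm's path kept clear of it), and the job is handed in, though it returned no verdict.

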